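# Sort the chromatography bench for the next run

## Robot

A 7-joint arm with a two-finger parallel gripper is mounted at the origin on a cart in front of the work surface, level with it; the furniture and walls round the work are solid. World frame = base frame: x ahead of the robot, y to its left, z up, the work surface at z = 0. Lengths are in m, angles in rad, forces in N, time in s.
With the tool pointing down it reaches from about 0.375 to 0.925 m from the base axis. Payload 3.1 kg.
Tool frame: the origin (TCP) lies on the centre line of the jaws, within the pads' length; the fingertips stand 11 mm ahead of it and the grasp point (between the pads) lies 8 mm behind it; z points along the fingers, y is the line along which they close (so a half turn about z gives the same grasp; the last joint's range is limited). The gripper opens to 85 mm and grips with 20 to 120 N. Pads are 22 mm wide; open, the fingers measure 114 mm over their backs; the gripper's body (76 mm by 85 mm) begins 54 mm behind the grasp point. The pads swing forward as they close: fully open they stand 13 mm farther back than shut.
Start: joints at [-1.316, 0.383, 0.044, 1.598, -0.018, 1.161, -0.05], TCP at [0.225, 0.61, 0.242] pointing down, gripper open.
Joint ranges: [-2.61, 2.61], [-0.41, 2.15], [-1.48, 1.57], [0, 2.5], [-1.57, 4.71], [0.05, 1.97], [-2.85, 2.85]. Speed limits (rad/s): [2.79, 2.79, 3.14, 3.14, 3.14, 3.14, 3.14].

## Interface

Orientations are given as a unit quaternion [x, y, z, w].
In Python, from workcell import manip gives the robot as it stands. The module is installed in compiled form; this text tells all that it offers.
- The arm moves only by the tool drive_tool, never from a script. Its argument "deltas" is a list of rows, each a list of 7 numbers: the shift along the tool's x, y, z in units of 40 mm (1.0 is 40 mm), then the turn, a rotation vector about the tool's x, y, z in units of 10 degrees (1.0 is 10 degrees), then the finger opening in mm, from 0 to 85.4. A call has 1 to 10 rows; each row shifts and turns the commanded pose from where the row before left it, along the tool's axes as they then stand; what a row does not reach is not made up. A row lasts 1/8 s, in which the tool goes at most 62.5 mm and 10.7 degrees, less where a joint would pass 70% of its speed; a pose out of reach is approached as far as the arm can. A call is refused whole if a number of a shift passes 1 or a number of a turn 1, either way. A call with a gripper value outside its range is refused whole. The fingers move at their own pace and stop on an object; the grip force is fixed at half the most. Time passes only in rows, so rows that do not move let the fingers close. It gives the time, the measured TCP pose, the force, the opening and the grip force at its end, in the units of the state.
- manip.get_obs(): the state, without advancing time (a new reading comes with each control period).
- manip.grab_frame(name): name is "scene" or "top" or "wrist"; returns (picture, depth): 420x560x3 uint8, blue, green, red; 420x560 float32, m along the optical axis (not along the pixel's ray), 0 where there is no reading.
- manip.camera_model(name): a dict with "K" (3x3 intrinsics, pixels), "world_to_cam" (4x4, takes a point from world to camera coordinates). Camera axes: x right, y down, z forward; pixel columns grow to the right and rows downward; lengths in m; the calibration is good to about 2 mm. A picture is of the moment at which its call begins: read the wrist's pose just before it. camera_model takes no time and is no camera call; for the wrist camera it gives the pose at the moment of the call.
- manip.sign_off(): hands the job in; it is judged then, once.
The state is a dict: "t": time; "q": joint angles; "qvel": joint speeds; "joint_torque": joint torques, N m; "tcp_pos": TCP position; "tcp_rot": TCP orientation; "force": force on the tool from outside, world axes, zero at the start; "torque": the same for the moment, N m; "width": opening from 0.0 (shut) to 1.0 (fully open); "gripper_force": force on a finger pad.
Only numpy, scipy, OpenCV 4.12 (cv2) and the standard library are available. Lean on these libraries where they do the work, as an engineer would, in place of code of your own. Each camera call takes 0.05 s, during which the arm holds its last target. There are 200 camera calls.

## Task

Get the bench ready for the next run by putting its four loose things where each belongs. Move the blue-capped rinse bottle, left standing on the rack's nest, upright into the round grey holder without knocking it over; lay each steel separation column in the V saddles of the cradle of its own length, between the end stops; and set the blue vial rack flat on the dark metal nest plate and slide it home, so that it touches both side pins and the end pin.

Things in the scene. Friction and masses are not known exactly. Their poses are not given: they have to be found in the camera images.
- sample_rack: Vial rack: open blue frame 66 (x) x 136 (y) x 24 mm, capped vials in it up to 37 mm high; 0.16 kg. Bottom plate (0 to 5 mm) and top plate (20 to 24 mm) are 66 mm wide, open between them; end walls at y = +-68 mm. Origin: centre of underside; y along its length. Grip across the 66 mm at mid length. Starts flat on the desk; either end may lead.
- rinse_bottle: Rinse bottle: clear, round, 56 mm diameter, 103 mm high, with a ribbed blue screw cap of 40 mm diameter from 81 to 103 mm above its foot; 0.19 kg. Origin: centre of its underside; z up. Starts standing on the nest's plate.
- long_column_axis (a point): Long separation column: bright steel tube, 182 mm long over its end fittings, 9.6 mm diameter, 14 mm nuts at 69 to 83 mm either side of the middle; 0.11 kg. This point: middle of the tube on its axis (6 mm above the desk at the start); y along its length. Grip across the tube at the middle. May turn about its length.
- short_column_axis (a point): Short separation column: bright steel tube, 132 mm long over its red end plugs, 9.6 mm diameter, 14 mm nuts at 44 to 58 mm either side of the middle; 0.08 kg. This point: middle of the tube on its axis (6 mm above the desk at the start); y along its length. Grip across the tube at the middle. May turn about its length.
- rack_nest: Nest for the rack, fixed: smooth, slippery dark metal plate 8 mm thick, x -46 to +48, y -80 to +82 mm, with steel stop pins 10 mm thick, 25 mm above the plate: side pins at (38, 45) and (38, -45), end pin at (0, 73) mm. Origin: on the desk under the rack's centre when the rack is home, its length along y: slide it to +x against both side pins and to +y against the end pin.
- long_cradle: Cradle for the long column, fixed: grey plate 46 (x) x 212 (y) mm, top at 7 mm; two blue V saddles (90 degrees), 10 mm thick, at y = +-50 mm: V bottom 9 mm, tips 24 mm above the desk and 30 mm apart; grey end stops 26 mm high, 196 mm between them. Origin: centre of underside. A column in it has its axis at x = 0, 16 mm above the desk.
- short_cradle: Cradle for the short column, fixed: like the long one but shorter: grey plate 46 (x) x 166 (y) mm, top at 7 mm; blue V saddles, 10 mm thick, at y = +-33 mm: V bottom 9 mm, tips 24 mm above the desk and 30 mm apart; end stops 26 mm high, 150 mm between them. Origin: centre of underside. A column in it has its axis at x = 0, 16 mm above the desk.
- bottle_holder: Bottle holder, fixed: shallow round grey cup with dark rubber floor, 84 mm outer and 76 mm inner diameter, rim 26 mm and floor 5 mm above the desk. Origin: centre of its underside.
Things that resemble listed ones, but are neither listed nor needed, are in the scene too. Leave any green look-alike of the rinse_bottle alone.

How it is judged:
At the end, for the whole second after the job is handed in: Rack flat on the nest, within 3 mm of home against side and end pins, 2 degrees true; bottle upright on the holder's floor; each column in its own cradle: axis within 5 mm sideways, 3 mm in height, 12 mm lengthwise and 3 degrees; all released and at rest (x of sample_rack in the frame of rack_nest between -0.003 and 0.003 m and y of sample_rack in the frame of rack_nest between -0.003 and 0.003 m and z of sample_rack in the frame of rack_nest between 0.006 and 0.01 m and angle between sample_rack's own z axis and vertical below 0.05 rad and angle between the y axis of sample_rack and the y axis of rack_nest, either way round below 0.04 rad and horizontal distance between rinse_bottle and bottle_holder below 0.012 m and z of rinse_bottle in the frame of bottle_holder between 0.002 and 0.008 m and angle between rinse_bottle's own z axis and vertical below 0.08 rad and x of long_column_axis in the frame of long_cradle between -0.005 and 0.005 m and y of long_column_axis in the frame of long_cradle between -0.012 and 0.012 m and z of long_column_axis in the frame of long_cradle between 0.0128 and 0.0188 m and angle between the y axis of long_column_axis and the y axis of long_cradle, either way round below 0.06 rad and x of short_column_axis in the frame of short_cradle between -0.005 and 0.005 m and y of short_column_axis in the frame of short_cradle between -0.012 and 0.012 m and z of short_column_axis in the frame of short_cradle between 0.0128 and 0.0188 m and angle between the y axis of short_column_axis and the y axis of short_cradle, either way round below 0.06 rad and linear speed of each of sample_rack, rinse_bottle below 0.02 m/s); the robot touches nothing.
It fails at once if the rinse bottle is knocked over (tilts more than 45 degrees) (angle between rinse_bottle's own z axis and vertical above 0.8 rad).
It also fails if it takes over 109 s, if anything falls off the work surface, if the arm or the gripper's body presses on something with over 40 N, if the wrist force passes 120 N, or if a joint passes its speed limit or range.

## Working session

There is one attempt and no reset: what is moved stays moved. The work goes in short steps, Python scripts to look and compute and a tool call to move; the robot and the scene stay as the last step left them, time stands still between calls to the robot, and variables do not carry over. Pictures are saved under pics/ and viewed, at most 14 in all, crops included, and the job is handed in when it is done.

Besides the shell and the picture viewer there is one more tool, called after "Request:" as name(argument=value, ...), one argument or row to a line, values as JSON. drive_tool: Moves the arm, as the interface text tells. Its arguments: {"type":"object","properties":{"deltas":{"type":"array","items":{"type":"array","items":{"type":"number"}}}},"required":["deltas"]}

```bash
mkdir -p pics
python3 - <<'E'
from workcell import manip
import cv2, numpy as np
o=manip.get_obs(); print(o['t'],o['tcp_pos'],o['tcp_rot'],o['width'])
for n in ("scene","top"):
    p,d=manip.grab_frame(n); m=manip.camera_model(n)
    cv2.imwrite(f'pics/{n}0.png',p); np.savez(f'{n}0.npz',p=p,d=d,K=m['K'],T=m['world_to_cam'])
    print(n,m['K'],np.round(np.linalg.inv(m['world_to_cam']),3))
E
```

```text
0.0 [0.22424508 0.60909088 0.24085913] [ 1.75436070e-01  9.84489914e-01 -1.32915423e-03 -1.67886099e-04] 0.9979168178673398
scene [[400.99797717   0.         271.25881494]
 [  0.         400.99797717 210.54036169]
 [  0.           0.           1.        ]] [[ 0.757 -0.464  0.46   0.072]
 [-0.653 -0.543  0.528 -0.322]
 [ 0.005 -0.7   -0.714  0.73 ]
 [ 0.     0.     0.     1.   ]]
top [[449.16261593   0.         276.05700152]
 [  0.         449.16261593 201.15232599]
 [  0.           0.           1.        ]] [[-1.270e-01 -9.680e-01  2.160e-01  3.000e-01]
 [-9.920e-01  1.240e-01 -2.900e-02  1.860e-01]
 [ 1.000e-03 -2.180e-01 -9.760e-01  1.061e+00]
 [ 0.000e+00  0.000e+00  0.000e+00  1.000e+00]]
```

View pics/scene0.png

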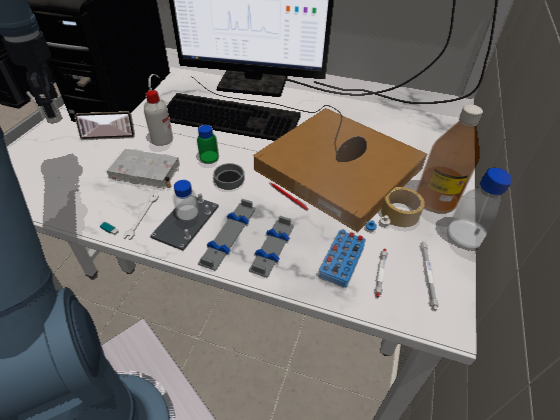

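View pics/top0.png

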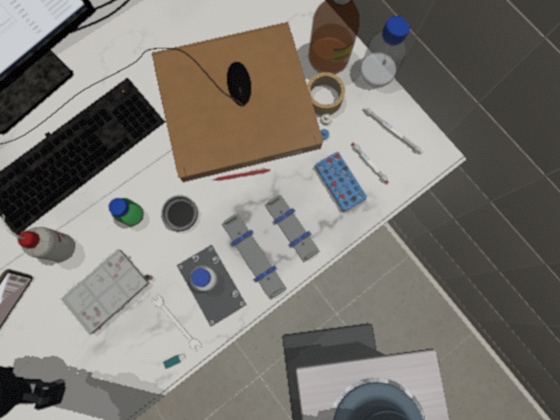

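The scene view shows the blue-capped bottle on the dark nest at (185,200). The green look-alike is at (207,145) and a large clear bottle with a blue cap at (480,210), and neither of those is listed. In the top view:
- bottle (203,278), on the nest (211,285)
- holder (180,213)
- long cradle (253,257) and short cradle (291,228)
- rack (340,182)
- short column (369,163) and long column (392,131)

I'll confirm these in an enlarged crop.

```bash
cat > h.py <<'E'
import numpy as np, cv2
def load(n):
    z=np.load(n+'.npz'); return z['p'],z['d'],z['K'],z['T']
def ray(K,T,uv,z):
    uv=np.atleast_2d(np.float64(uv)); C=np.linalg.inv(T)
    d=np.c_[uv,np.ones(len(uv))]@np.linalg.inv(K).T@C[:3,:3].T; o=C[:3,3]
    return o+d*((z-o[2])/d[:,2])[:,None]
def cloud(d,K,T):
    v,u=np.mgrid[:d.shape[0],:d.shape[1]]; C=np.linalg.inv(T)
    P=np.stack([(u-K[0,2])/K[0,0]*d,(v-K[1,2])/K[1,1]*d,d],-1)
    return P@C[:3,:3].T+C[:3,3]
E
python3 - <<'E'
from h import *
p,d,K,T=load('top0')
cv2.imwrite('pics/c1.png',cv2.resize(p[90:335,150:430],None,fx=2.8,fy=2.4,interpolation=cv2.INTER_CUBIC)[:590])
P=cloud(d,K,T)
for n,uv,z in [('bot',(203,278),.1),('holder',(180,213),.026),('rack',(340,182),.03),('short',(369,163),.006),('long',(392,131),.006),('lc',(253,257),.02),('sc',(291,228),.02),('green',(126,210),.1),('box',(240,100),.05)]:
    print(n,ray(K,T,uv,z)[0].round(3),P[uv[1],uv[0]].round(3))
E
```

```text
bot [0.367 0.331 0.1  ] [0.366 0.33  0.11 ]
holder [0.529 0.382 0.026] [0.533 0.386 0.007]
rack [ 0.555 -0.002  0.03 ] [ 0.561 -0.007  0.002]
short [ 0.599 -0.084  0.006] [ 0.597 -0.082  0.014]
long [ 0.674 -0.155  0.006] [ 0.671 -0.153  0.013]
lc [0.405 0.224 0.02 ] [0.407 0.225 0.006]
sc [0.461 0.128 0.02 ] [0.464 0.127 0.005]
green [0.534 0.484 0.1  ] [0.535 0.486 0.095]
box [0.784 0.21  0.05 ] [0.775 0.21  0.069]
```

View pics/c1.png

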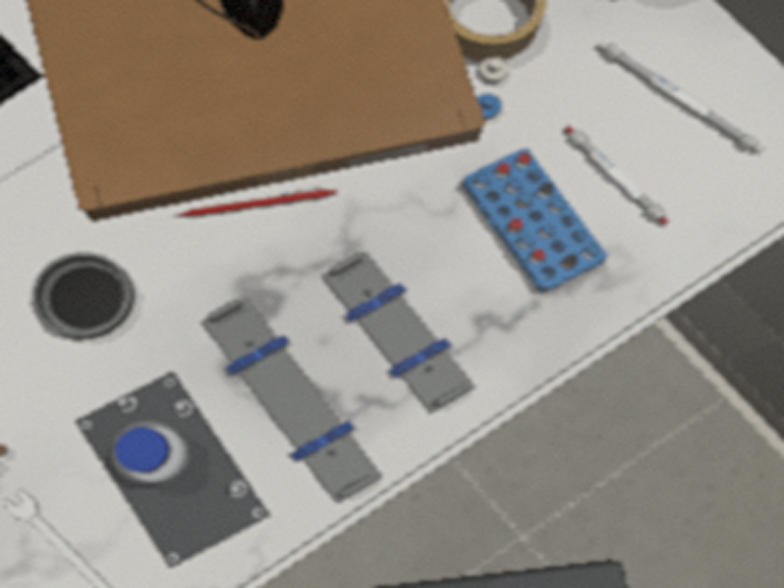

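The crop confirms the bottle on the nest at crop (142,450). The pins are at (127,405) (end) and (183,408), (240,490) (side). The long cradle (290,400) is the one with the wider-spaced saddles; the short one is at (398,330). Both columns show clearly, and the shorter one has red plugs. Next I'll move the wrist camera over the fixtures to measure them precisely.

Request:
drive_tool(
  deltas=[
    [-0.69, -0.6, -0.4, 0, 0, 0, 85],
    [-0.69, -0.6, -0.4, 0, 0, 0, 85],
    [-0.69, -0.6, -0.4, 0, 0, 0, 85],
    [-0.69, -0.6, -0.4, 0, 0, 0, 85],
    [-0.69, -0.6, -0.4, 0, 0, 0, 85],
    [-0.69, -0.6, -0.4, 0, 0, 0, 85],
    [-0.69, -0.6, -0.4, 0, 0, 0, 85],
    [-0.69, -0.6, -0.4, 0, 0, 0, 85],
    [-0.69, -0.6, -0.4, 0, 0, 0, 85],
    [-0.69, -0.6, -0.4, 0, 0, 0, 85],
  ],
)

```text
t: 1.35
tcp_pos: [0.4009, 0.288, 0.4022]
tcp_rot: [0.176, 0.984, -0.0, -0.0]
force: [0.8, 0.8, 0.2]
width: 0.994
gripper_force: 0.0
```

Request:
drive_tool(
  deltas=[
    [0, 0, 0, 0, 0, -0.9, 85],
    [0, 0, 0, 0, 0, -0.9, 85],
    [0, 0, 0, 0, 0, -0.9, 85],
    [0, 0, 0, 0, 0, -0.9, 85],
    [0, 0, 0, 0, 0, -0.8, 85],
    [0, 0, 0, 0, 0, 0, 85],
  ],
)

```text
t: 2.1
tcp_pos: [0.4004, 0.2892, 0.4017]
tcp_rot: [-0.205, 0.979, -0.0, -0.001]
force: [-0.3, 0.0, -0.7]
width: 0.992
gripper_force: 0.0
```

```bash
cat > snap.py <<'E'
import sys; from h import *
from workcell import manip
n=sys.argv[1]; m=manip.camera_model('wrist'); p,d=manip.grab_frame('wrist')
cv2.imwrite(f'pics/{n}.png',p); np.savez(n+'.npz',p=p,d=d,K=m['K'],T=m['world_to_cam'])
C=np.linalg.inv(m['world_to_cam']); o=manip.get_obs()
print('cam',C[:3,3].round(3),'axis',C[:3,2].round(3),'t',o['t'],'tcp',o['tcp_pos'].round(4),o['tcp_rot'].round(4),o['q'].round(2))
E
python3 snap.py w1
```

```text
cam [0.335 0.261 0.534] axis [ 0.254  0.112 -0.961] t 2.15 tcp [0.4004 0.2892 0.4018] [-2.049e-01  9.788e-01 -3.000e-04 -4.000e-04] [-0.99 -0.03  0.28  1.75  0.01  1.42  1.27]
```

View pics/w1.png

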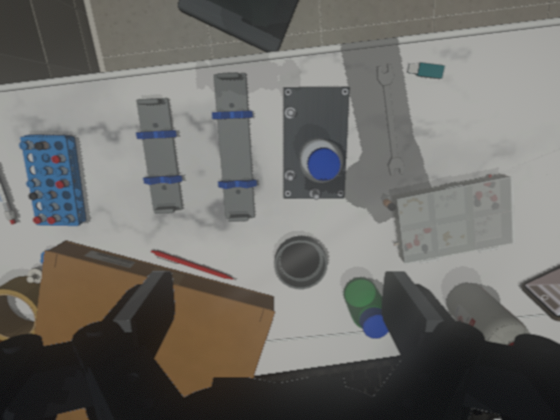

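The wrist view shows everything. The nest corners are (283,86), (349,87), (348,198), (284,198), with side pins at (290,113) and (290,175) and the end pin at (317,193). The saddle pairs are at (232,114)/(238,184) for the long cradle and (156,134)/(163,180) for the short one. The holder is at (301,261), the cap at (324,164) and the rack at (53,180).

Run:
```python
from h import *
p,d,K,T=load('w1'); P=cloud(d,K,T)
hsv=cv2.cvtColor(p,cv2.COLOR_BGR2HSV)
print('desk z',np.median(P[215:225,180:230,2]), P[160,232],P[100,320])
blue=cv2.inRange(hsv,(100,110,40),(130,255,255)); blue[290:]=0
n,l,s,c=cv2.connectedComponentsWithStats(blue)
for i in range(1,n):
    if s[i,4]<60: continue
    uv=np.argwhere(l==i)[:,::-1]; r=cv2.minAreaRect(np.float32(uv)); Q=P[l==i]; 
    print(c[i].round(1),s[i,4],'z pct',np.percentile(Q[:,2],[10,50,95]).round(3),'corners@.024',ray(K,T,cv2.boxPoints(r),.024)[:,:2].round(4).tolist())
def rect(m,z,name):
    cs=max(cv2.findContours(m,cv2.RETR_EXTERNAL,cv2.CHAIN_APPROX_NONE)[0],key=cv2.contourArea)
    W=np.float32(ray(K,T,cs[:,0],z)[:,:2]*1000); r=cv2.minAreaRect(W); print(name,np.round(r[0],1),np.round(r[1],1),round(r[2],1))
dark=(p.max(2)<95).astype(np.uint8)*255; m=dark.copy(); m[:,:270]=0;m[:,360:]=0;m[:75]=0;m[210:]=0
# include bottle pixels by hull
m=cv2.morphologyEx(m,cv2.MORPH_OPEN,np.ones((3,3)))
rect(m,.008,'nest')
g=cv2.inRange(p,(60,60,60),(150,150,150))
for nm,z,(a,b,c_,e) in (('lcplate',.007,(205,262,66,226)),('scplate',.007,(128,190,92,218))):
    m=((p.mean(2)<150)*255).astype(np.uint8); m2=np.zeros_like(m); m2[c_:e,a:b]=m[c_:e,a:b]; rect(m2,z,nm)
m=((p.mean(2)<140)*255).astype(np.uint8); m2=np.zeros_like(m); m2[228:295,268:335]=m[228:295,268:335]
cs=max(cv2.findContours(m2,cv2.RETR_EXTERNAL,cv2.CHAIN_APPROX_NONE)[0],key=cv2.contourArea)
W=np.float32(ray(K,T,cs[:,0],.026)[:,:2]*1000); print('holder',cv2.fitEllipse(W))
Q=P[240:285,280:325].reshape(-1,3); print('holder pts z',np.percentile(Q[:,2],[5,50,95]))
for nm,uv in (('side1',(290,113)),('side2',(290,175)),('end',(317,193))): print(nm,ray(K,T,uv,.033)[0].round(4))
```

```text
desk z -9.421528494812925e-05 [0.42610401 0.22605881 0.00770967] [0.29716959 0.30898243 0.00842618]
[231.9 114.6] 210 z pct [0.012 0.017 0.024] corners@.024 [[0.3726, 0.1784], [0.3495, 0.226], [0.3566, 0.2294], [0.3798, 0.1816]]
[155.9 134.3] 196 z pct [0.012 0.017 0.023] corners@.024 [[0.4414, 0.0903], [0.4172, 0.137], [0.4244, 0.14], [0.4486, 0.0931]]
[ 52.3 177.6] 2630 z pct [0.018 0.024 0.037] corners@.024 [[0.5141, -0.0605], [0.4739, 0.0043], [0.6006, 0.0586], [0.6447, -0.011]]
[323.6 164. ] 803 z pct [0.109 0.111 0.112] corners@.024 [[0.364, 0.32], [0.3462, 0.3605], [0.3863, 0.3804], [0.4045, 0.3389]]
[162.4 179.5] 184 z pct [0.012 0.017 0.024] corners@.024 [[0.4988, 0.119], [0.4751, 0.1662], [0.4829, 0.1694], [0.5067, 0.122]]
[237.1 183.8] 191 z pct [0.012 0.017 0.024] corners@.024 [[0.4594, 0.221], [0.4383, 0.2692], [0.4465, 0.2726], [0.4678, 0.2242]]
nest [355.7 329.6] [158.8  92. ] 23.9
lcplate [412.2 223.4] [236.1  84.9] 20.4
scplate [469.1 126.8] [180.   88.3] 19.7
holder ((527.4609985351562, 383.5014343261719), (85.01518249511719, 91.45691680908203), 109.69568634033203)
holder pts z [0.0011564  0.00634615 0.02636864]
side1 [0.3306 0.2766 0.033 ]
side2 [0.4083 0.3115 0.033 ]
end [0.4167 0.3582 0.033 ]
```

Run:
```python
from h import *
p,d,K,T=load('w1'); P=cloud(d,K,T); Pm=P*1000
hsv=cv2.cvtColor(p,cv2.COLOR_BGR2HSV)
blue=cv2.inRange(hsv,(100,110,40),(130,255,255)); blue[290:]=0
def sel(a,b,c,e,z0,z1,extra=None):
    m=np.zeros(d.shape,bool); m[c:e,a:b]=1; m&=(Pm[...,2]>z0)&(Pm[...,2]<z1)
    if extra is not None: m&=extra>0
    return Pm[m]
def R(Q,nm):
    r=cv2.minAreaRect(np.float32(Q[:,:2])); print(nm,len(Q),np.round(r[0],1),np.round(r[1],1),round(r[2],1),'mean',Q.mean(0).round(1))
for nm,b in (('L1',(205,262,100,128)),('L2',(205,262,172,196)),('S1',(128,190,122,146)),('S2',(128,190,168,192))):
    R(sel(*b,10,30,blue),nm)
R(sel(205,262,66,226,5,30),'LC all'); R(sel(128,190,92,218,5,30),'SC all')
R(sel(205,262,66,90,22,30),'Lstop1');R(sel(205,262,205,226,22,30),'Lstop2');R(sel(128,190,92,110,22,30),'Sstop1');R(sel(128,190,200,218,22,30),'Sstop2')
R(sel(270,360,75,210,6,11),'nest'); R(sel(278,300,100,125,26,38),'pin1');R(sel(278,300,165,187,26,38),'pin2');R(sel(305,330,183,203,26,38),'pinE')
R(sel(300,350,140,190,100,120),'cap')
R(sel(265,340,225,300,22,30),'holder')
R(sel(10,100,120,240,18,27,blue),'rack')
# columns, top cam
p,d,K,T=load('top0'); Pm=cloud(d,K,T)*1000
R(sel(345,390,140,190,4,25),'short'); R(sel(355,430,100,160,4,25),'long')
```

```text
L1 207 [365.3 202.5] [ 8.  54.4] 25.9 mean [365.2 203.2  17.3]
L2 189 [454.8 246.2] [ 8.5 53.9] 25.2 mean [454.3 246.6  17.3]
S1 193 [434.9 111.9] [ 8.3 53.4] 27.6 mean [434.  113.8  17.3]
S2 182 [493.6 141.6] [ 9.  53.5] 26.3 mean [492.5 142.9  17.3]
LC all 4659 [410.6 223.4] [210.1  58.7] 25.7 mean [406.3 221.6   9.4]
SC all 3603 [465.  125.3] [164.4  59. ] 26.9 mean [462.3 125.2   9.9]
Lstop1 121 [319.5 178.8] [ 6.7 29.9] 26.8 mean [319.4 179.6  25.5]
Lstop2 94 [502.3 267.2] [ 7.2 29.3] 27.1 mean [501.6 267.2  25.7]
Sstop1 120 [395.   90.3] [ 6.8 29.8] 27.0 mean [394.8  90.8  25.4]
Sstop2 95 [535.1 161. ] [ 7.2 29.9] 26.5 mean [534.7 160.5  25.7]
nest 5356 [357. 329.] [160.9  93. ] 23.9 mean [347.4 322.2   8.3]
pin1 42 [330.  276.4] [9.2 8.3] 25.1 mean [329.8 276.   32. ]
pin2 39 [411.9 311.7] [8.8 8.7] 25.3 mean [411.5 312.   32. ]
pinE 41 [422.2 358.1] [9.3 8.7] 23.5 mean [421.8 358.   31.5]
cap 859 [369.4 334.7] [38.5 38.4] 26.2 mean [369.1 334.4 110.4]
holder 458 [546.  387.2] [112.2  83.1] 11.7 mean [531.9 384.8  25.8]
rack 2019 [559.2  -5. ] [132.1  64.8] 23.1 mean [552.4  -4.2  23.7]
short 424 [592.1 -76.8] [110.8 131.3] 79.5 mean [585.8 -70.2  13.2]
long 586 [ 678.  -156.2] [193.8 155.6] 84.3 mean [ 673.3 -153.8   10.4]
```

Request:
drive_tool(
  deltas=[
    [0.13, 0.67, 0, 0, 0, 0, 85],
    [0.13, 0.68, 0, 0, 0, 0, 85],
    [0, 0, 1, 0, 0, 0, 85],
    [0, 0, 1, 0, 0, 0, 85],
    [0, 0, 1, 0, 0, 0, 85],
    [0, 0, 1, 0, 0, 0, 85],
    [0, 0, 1, 0, 0, 0, 85],
    [0, 0, 1, 0, 0, 0, 85],
    [0, 0, 1, 0, 0, 0, 85],
    [0, 0, 0.7, 0, 0, 0, 75],
  ],
)

```text
t: 3.4
tcp_pos: [0.3685, 0.3339, 0.0923]
tcp_rot: [-0.205, 0.979, -0.001, -0.001]
force: [0.1, -0.4, 0.3]
width: 0.877
gripper_force: 0.0
```

Request:
drive_tool(
  deltas=[
    [0, 0, 0, 0, 0, 0, 60],
    [0, 0, 0, 0, 0, 0, 48],
    [0, 0, 0, 0, 0, 0, 30],
    [0, 0, 0, 0, 0, 0, 30],
    [0, 0, 0, 0, 0, 0, 30],
    [0, 0, 0, 0, 0, 0, 30],
  ],
)

```text
t: 4.15
tcp_pos: [0.3703, 0.3361, 0.0961]
tcp_rot: [-0.206, 0.979, 0.001, 0.001]
force: [-1.6, 0.2, 7.1]
width: 0.473
gripper_force: 57.7
```

Request:
drive_tool(
  deltas=[
    [0, 0, -0.4, 0, 0, 0, 30],
    [0, 0, -0.9, 0, 0, 0, 30],
    [-0.4, -0.05, 0, 0, 0, 0, 30],
    [-0.8, -0.1, 0, 0, 0, 0, 30],
    [-0.8, -0.1, 0, 0, 0, 0, 30],
    [-0.8, -0.1, 0, 0, 0, 0, 30],
    [-0.8, -0.1, 0, 0, 0, 0, 30],
    [-0.56, -0.04, 0, 0, 0, 0, 30],
    [0, 0, 0, 0, 0, 0, 30],
    [0, 0, 0.3, 0, 0, 0, 30],
  ],
)

```text
t: 5.4
tcp_pos: [0.5295, 0.3837, 0.134]
tcp_rot: [-0.206, 0.979, 0.0, 0.0]
force: [-0.1, -0.2, -2.2]
width: 0.475
gripper_force: 56.2
```

Request:
drive_tool(
  deltas=[
    [0, 0, 0.4, 0, 0, 0, 30],
    [0, 0, 0.4, 0, 0, 0, 30],
    [0, 0, 0.15, 0, 0, 0, 30],
    [0, 0, 0, 0, 0, 0, 30],
  ],
)

```text
t: 5.9
tcp_pos: [0.5289, 0.3835, 0.0954]
tcp_rot: [-0.206, 0.979, -0.0, -0.001]
force: [-0.3, -0.2, -1.9]
width: 0.474
gripper_force: 56.2
```

Run:
```python
from h import *
from workcell import manip
for n in ('scene','top'):
    p,d=manip.grab_frame(n); cv2.imwrite(f'pics/{n}1.png',p); m=manip.camera_model(n); np.savez(n+'1.npz',p=p,d=d,K=m['K'],T=m['world_to_cam'])
p=cv2.imread('pics/scene1.png'); q=cv2.imread('pics/top1.png')
a=cv2.resize(p[120:220,170:270],(400,400)); b=cv2.resize(q[170:270,130:230],(400,400)); cv2.imwrite('pics/hold.png',np.hstack([a,b]))
```

```text
(no output)
```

View pics/hold.png

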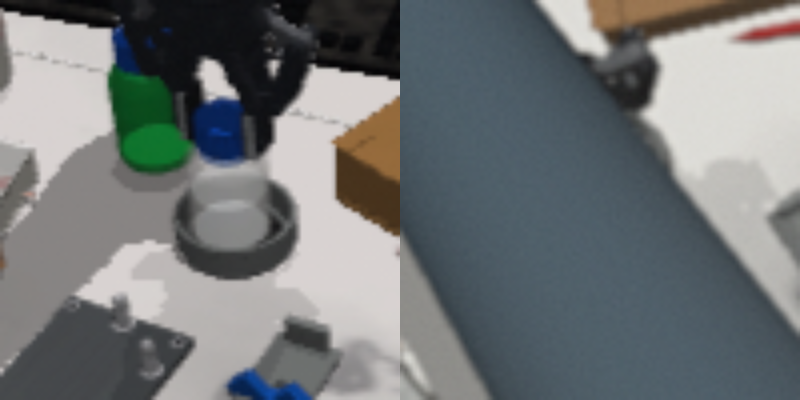

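The crop shows the bottle hanging upright inside the holder, with its foot at about (235,225) and 2–3 mm still to go. I'll lower it the rest and release.

Request:
drive_tool(
  deltas=[
    [0, 0, 0.05, 0, 0, 0, 30],
    [0, 0, 0.03, 0, 0, 0, 30],
    [0, 0, 0, 0, 0, 0, 45],
    [0, 0, 0, 0, 0, 0, 60],
    [0, 0, 0, 0, 0, 0, 75],
    [0, 0, 0, 0, 0, 0, 75],
  ],
)

```text
t: 6.75
tcp_pos: [0.5297, 0.3839, 0.0932]
tcp_rot: [-0.206, 0.979, 0.0, 0.0]
force: [0.4, -0.7, -0.5]
width: 0.874
gripper_force: 0.0
```

Request:
drive_tool(
  deltas=[
    [0, 0, -0.6, 0, 0, 0, 85],
    [0, 0, -1, 0, 0, 0, 85],
    [0, 0, -1, 0, 0, 0, 85],
    [0, 0, -1, 0, 0, 0, 85],
    [0, 0, -1, 0, 0, 0, 85],
    [0, 0, -1, 0, 0, 0, 85],
  ],
)

```text
t: 7.5
tcp_pos: [0.5294, 0.3836, 0.3184]
tcp_rot: [-0.206, 0.979, 0.0, 0.0]
force: [-0.9, 0.4, -0.2]
width: 0.996
gripper_force: 0.0
```

Run:
```python
from h import *
for n,reg in (('top0',(310,415,0,115)),('top0',(345,435,100,195))):
    p,d,K,T=load(n); P=cloud(d,K,T); a,b,c,e=reg; Q=P[c:e,a:b].reshape(-1,3)
    print(n,reg,'tall pts',[(h,Q[Q[:,2]>h][:,:2].min(0).round(3).tolist(),Q[Q[:,2]>h][:,:2].max(0).round(3).tolist()) for h in (.03,.1,.2) if (Q[:,2]>h).any()])
p,d,K,T=load('top0')
for nm,z,(a,b,c,e) in (('short',.006,(348,390,140,188)),('long',.006,(360,425,104,157))):
    g=cv2.cvtColor(p,cv2.COLOR_BGR2GRAY)[c:e,a:b].astype(float); sat=cv2.cvtColor(p,cv2.COLOR_BGR2HSV)[c:e,a:b,1]
    bg=np.median(g); m=(((g<bg-25))*255).astype(np.uint8); k=max(cv2.findContours(cv2.morphologyEx(m,cv2.MORPH_CLOSE,np.ones((5,5))),0,1)[0],key=cv2.contourArea)
    W=ray(K,T,k[:,0]+[a,c],z)[:,:2]*1000; print(nm,bg,cv2.minAreaRect(np.float32(W)))
```

```text
top0 (310, 415, 0, 115) tall pts [(0.03, [0.3, -0.222], [0.989, 0.186]), (0.1, [0.3, -0.206], [0.984, 0.186]), (0.2, [0.3, -0.183], [0.92, 0.186])]
top0 (345, 435, 100, 195) tall pts [(0.03, [0.3, -0.259], [0.734, 0.186]), (0.1, [0.3, 0.186], [0.3, 0.186]), (0.2, [0.3, 0.186], [0.3, 0.186])]
short 198.0 ((599.1026611328125, -83.76023864746094), (141.52574157714844, 20.391422271728516), 32.6007194519043)
long 198.0 ((676.2022705078125, -152.97003173828125), (187.34266662597656, 18.778060913085938), 41.529396057128906)
```

Request:
drive_tool(
  deltas=[
    [0.3, -1, 0, 0, 0, 0, 85],
    [0.3, -1, 0, 0, 0, 0, 85],
    [0.3, -1, 0, 0, 0, 0, 85],
    [0.3, -1, 0, 0, 0, 0, 85],
    [0.3, -1, 0, 0, 0, 0, 85],
    [0.3, -1, 0, 0, 0, 0, 85],
    [0.3, -1, 0, 0, 0, 0, 85],
    [0.3, -1, 0, 0, 0, 0, 85],
    [0.3, -1, 0, 0, 0, 0, 85],
    [0.3, -1, 0, 0, 0, 0, 85],
  ],
)

```text
t: 8.75
tcp_pos: [0.581, -0.032, 0.3172]
tcp_rot: [-0.206, 0.979, 0.0, 0.0]
force: [0.4, 0.4, -0.1]
width: 0.992
gripper_force: 0.0
```

Request:
drive_tool(
  deltas=[
    [0, -1, 0, 0, 0, 0, 85],
    [0, -0.3, 0, 0, 0, 0, 85],
    [0, 0, 0, 0, 0, 0, 85],
  ],
)

```text
t: 9.12
tcp_pos: [0.602, -0.0785, 0.3169]
tcp_rot: [-0.205, 0.979, 0.0, -0.0]
force: [0.3, 1.5, 0.3]
width: 0.994
gripper_force: 0.0
```

```bash
python3 snap.py w2
```

```text
cam [ 0.537 -0.107  0.449] axis [ 0.255  0.113 -0.96 ] t 9.175 tcp [ 0.602  -0.0769  0.3168] [-2.066e-01  9.784e-01  6.000e-04 -2.000e-04] [-0.38  0.27  0.54  1.64 -0.14  1.28  2.17]
```

View pics/w2.png

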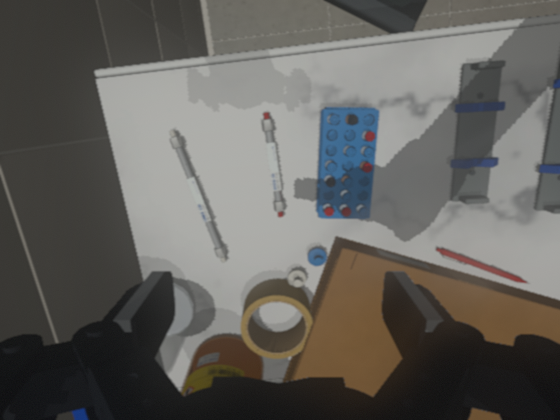

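The wrist view shows the long steel column from (175,133) to (222,257) and the red-plugged short column from (267,115) to (281,213). The rack is at (348,163), and the tape roll at (277,325) is clear of both columns.

```bash
cat > col.py <<'E'
from h import *
p,d,K,T=load('w2'); Pm=cloud(d,K,T)*1000
for nm,(a,b,c,e),ends in (('short',(255,292,105,222),((267,116),(281,213))),('long',(160,235,122,265),((175,133),(222,257)))):
    m=np.zeros(d.shape,np.uint8); m[c:e,a:b]=(Pm[c:e,a:b,2]>4)&(Pm[c:e,a:b,2]<25)
    k=max(cv2.findContours(cv2.morphologyEx(m,cv2.MORPH_CLOSE,np.ones((3,3))),0,1)[0],key=cv2.contourArea)
    M=np.zeros_like(m); cv2.drawContours(M,[k],-1,1,-1); Q=Pm[(M&m)>0]; r=cv2.minAreaRect(np.float32(Q[:,:2]))
    v=np.linalg.svd(Q[:,:2]-Q[:,:2].mean(0),full_matrices=False)[2][0]
    W=ray(K,T,ends,.006)[:,:2]*1000; t=W[1]-W[0]
    print(nm,len(Q),np.round(r[0],1),np.round(r[1],1),'pca yaw',np.degrees(np.arctan2(v[1],v[0]))%180,'z',np.percentile(Q[:,2],[10,50,90]).round(1),'| ends mid',W.mean(0).round(1),np.linalg.norm(t).round(1),np.degrees(np.arctan2(t[1],t[0])).round(1))
c,e,a,b=100,225,312,382
bl=cv2.inRange(cv2.cvtColor(p,cv2.COLOR_BGR2HSV)[c:e,a:b],(90,110,40),(130,255,255))>0
Q=Pm[c:e,a:b][bl&(Pm[c:e,a:b,2]>19)&(Pm[c:e,a:b,2]<27)]; print('rack',cv2.minAreaRect(np.float32(Q[:,:2])))
E
python3 col.py
```

```text
short 927 [599.8 -86.2] [131.4  14.5] pca yaw 31.624628887698567 z [ 9.  11.5 13. ] | ends mid [599.6 -84.3] 123.1 31.7
long 1186 [ 676.8 -156.9] [181.   14.9] pca yaw 41.86781570875885 z [ 8.2 11.1 12.7] | ends mid [ 675.7 -155.9] 171.3 40.7
rack ((560.5404663085938, -6.449127197265625), (131.9263458251953, 64.35808563232422), 22.836544036865234)
```

Request:
drive_tool(
  deltas=[
    [0.16, -0.16, 0.5, 0, 0, -0.79, 40],
    [0, 0, 1, 0, 0, 0, 40],
    [0, 0, 1, 0, 0, 0, 40],
    [0, 0, 1, 0, 0, 0, 40],
    [0, 0, 1, 0, 0, 0, 40],
    [0, 0, 1, 0, 0, 0, 40],
    [0, 0, 1, 0, 0, 0, 40],
    [0, 0, 0.5, 0, 0, 0, 40],
    [0, 0, 0, 0, 0, 0, 40],
  ],
)

```text
t: 10.3
tcp_pos: [0.5976, -0.0848, 0.0357]
tcp_rot: [-0.274, 0.962, 0.001, -0.001]
force: [0.3, 0.2, 0.1]
width: 0.471
gripper_force: 0.0
```

Request:
drive_tool(
  deltas=[
    [-0.03, -0.05, 0.3, 0, 0, 0, 40],
    [0, 0, 0.27, 0, 0, 0, 30],
    [0, 0, 0, 0, 0, 0, 15],
    [0, 0, 0, 0, 0, 0, 4],
    [0, 0, 0, 0, 0, 0, 4],
    [0, 0, 0, 0, 0, 0, 4],
  ],
)

```text
t: 11.05
tcp_pos: [0.601, -0.0877, 0.0145]
tcp_rot: [-0.273, 0.962, -0.0, 0.0]
force: [-0.5, -0.3, -1.3]
width: 0.08
gripper_force: 58.6
```

Request:
drive_tool(
  deltas=[
    [0, 0, -0.5, 0, 0, 0, 4],
    [0, 0, -1, 0, 0, 0.5, 4],
    [0.09, 0.9, -0.5, 0, 0, 0, 4],
    [0.09, 0.9, 0, 0, 0, 0, 4],
    [0.09, 0.9, 0, 0, 0, 0, 4],
    [0.09, 0.9, 0, 0, 0, 0, 4],
    [0.09, 0.9, 0, 0, 0, 0, 4],
    [0.09, 0.9, 0, 0, 0, 0, 4],
    [0.09, 0.9, 0, 0, 0, 0, 4],
    [0, 0, 0, 0, 0, 0, 4],
  ],
)

```text
t: 12.3
tcp_pos: [0.4639, 0.1294, 0.0953]
tcp_rot: [-0.234, 0.972, 0.001, 0.0]
force: [0.3, -0.2, -0.7]
width: 0.076
gripper_force: 58.8
```

Run:
```python
from h import *
from workcell import manip
p,d=manip.grab_frame('wrist'); q,_=manip.grab_frame('scene'); o=manip.get_obs(); print(o['tcp_pos'],o['tcp_rot'],o['t'])
cv2.imwrite('pics/s2.png',np.hstack([cv2.resize(p,(400,300)),cv2.resize(q[180:300,180:340],(400,300))]))
```

```text
[0.46588007 0.12621951 0.09540771] [-2.31119805e-01  9.72924716e-01  1.29083626e-04  1.05652516e-03] 12.4
```

View pics/s2.png

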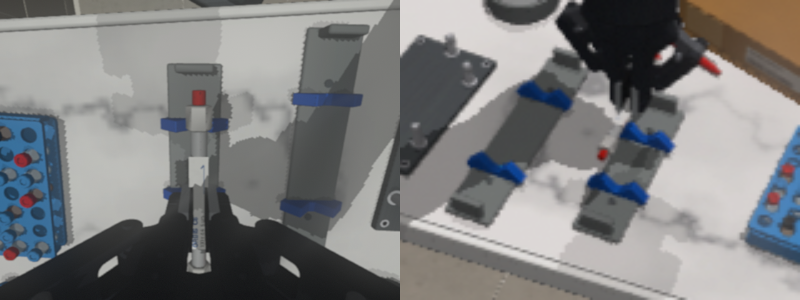

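The column is held level, with its red plug at (199,97) in line with the saddles. Lowering it now.

Request:
drive_tool(
  deltas=[
    [0, 0, 0.7, 0, 0, 0, 4],
    [0, 0, 0.6, 0, 0, 0, 4],
    [0, 0, 0.3, 0, 0, 0, 4],
    [0, 0, 0.16, 0, 0, 0, 4],
    [0, 0, 0, 0, 0, 0, 4],
  ],
)

```text
t: 13.02
tcp_pos: [0.4661, 0.1257, 0.0243]
tcp_rot: [-0.23, 0.973, -0.0, 0.001]
force: [0.6, -0.1, -0.3]
width: 0.077
gripper_force: 59.1
```

Request:
drive_tool(
  deltas=[
    [0, 0, 0, 0, 0, 0, 15],
    [0, 0, 0, 0, 0, 0, 25],
    [0, 0, 0, 0, 0, 0, 25],
    [0, 0, -0.5, 0, 0, 0, 30],
    [0, 0, -1, 0, 0, 0, 40],
    [0, 0, -1, 0, 0, 0, 40],
    [0, 0, -1, 0, 0, 0, 40],
    [0, 0, -1, 0, 0, 0, 40],
    [0, 0, -1, 0, 0, 0, 40],
    [0, 0, 0, 0, 0, 0, 40],
  ],
)

```text
t: 14.28
tcp_pos: [0.4677, 0.127, 0.2476]
tcp_rot: [-0.231, 0.973, 0.001, 0.004]
force: [0.0, -0.4, 0.4]
width: 0.468
gripper_force: 0.0
```

```bash
python3 snap.py w3
```

```text
cam [0.403 0.094 0.379] axis [ 0.256  0.13  -0.958] t 14.325 tcp [0.4661 0.1265 0.2454] [-2.308e-01  9.730e-01  8.000e-04  1.800e-03] [-0.83  0.05  0.5   2.01 -0.03  1.09  1.72]
```

View pics/w3.png

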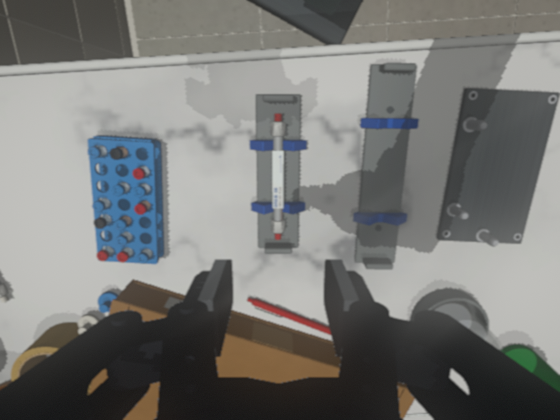

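The short column lies in both saddles between its stops, from (278,117) to (278,237). Next is the long column.

Request:
drive_tool(
  deltas=[
    [0, 0, 0, 0, 0, -0.76, 40],
    [0, 0, 0, 0, 0, -0.75, 40],
    [0.1, -0.98, 0, 0, 0, 0, 40],
    [0.1, -0.98, 0, 0, 0, 0, 40],
    [0.1, -0.98, 0, 0, 0, 0, 40],
    [0.1, -0.98, 0, 0, 0, 0, 40],
    [0.1, -0.98, 0, 0, 0, 0, 40],
    [0.1, -0.98, 0, 0, 0, 0, 40],
    [0.1, -0.98, 0, 0, 0, 0, 40],
    [0.1, -0.98, 0, 0, 0, 0, 40],
  ],
)

```text
t: 15.58
tcp_pos: [0.6497, -0.1297, 0.2412]
tcp_rot: [-0.357, 0.934, 0.001, -0.002]
force: [1.3, -1.3, -0.6]
width: 0.467
gripper_force: 0.0
```

Request:
drive_tool(
  deltas=[
    [0, -0.95, 0, 0, 0, 0, 40],
    [0, 0, 1, 0, 0, 0, 40],
    [0, 0, 1, 0, 0, 0, 40],
    [0, 0, 1, 0, 0, 0, 40],
    [0, 0, 1, 0, 0, 0, 40],
    [0, 0, 0.7, 0, 0, 0, 40],
    [0, 0, 0.4, 0, 0, 0, 40],
    [0, 0, 0, 0, 0, 0, 40],
  ],
)

```text
t: 16.58
tcp_pos: [0.6737, -0.157, 0.0374]
tcp_rot: [-0.357, 0.934, 0.001, -0.002]
force: [0.1, -0.7, 0.1]
width: 0.466
gripper_force: 0.0
```

```bash
python3 -c "
from workcell import manip
o=manip.get_obs();print(o['tcp_pos'],o['tcp_rot'],o['q'])"
```

```text
[ 0.67366637 -0.15697764  0.03740472] [-0.35655501  0.93427147  0.00110218 -0.00203294] [-0.19954115  0.74430187  0.51526651  1.6253875  -0.44167223  0.89518524
  2.78423342]
```

Request:
drive_tool(
  deltas=[
    [-0.06, -0.04, 0.3, 0, 0, 0, 40],
    [0, 0, 0.27, 0, 0, 0, 30],
    [0, 0, 0, 0, 0, 0, 15],
    [0, 0, 0, 0, 0, 0, 4],
    [0, 0, 0, 0, 0, 0, 4],
    [0, 0, 0, 0, 0, 0, 4],
  ],
)

```text
t: 17.32
tcp_pos: [0.6785, -0.157, 0.0172]
tcp_rot: [-0.357, 0.934, -0.0, 0.0]
force: [-0.2, 1.1, -0.6]
width: 0.068
gripper_force: 58.7
```

Request:
drive_tool(
  deltas=[
    [0, 0, -0.5, 0, 0, 0, 4],
    [0, 0, -1, 0, 0, 0, 4],
    [0, 0.9, -0.6, 0, 0, 0, 4],
    [0, 0.9, 0, 0, 0, 0, 4],
    [0, 0.9, 0, 0, 0, 0, 4],
    [0, 0.9, 0, 0, 0, 0, 4],
    [0, 0, 0, 0, 0, 0.8, 4],
    [0, 0, 0, 0, 0, 0.8, 4],
  ],
)

```text
t: 18.32
tcp_pos: [0.5829, -0.0489, 0.1028]
tcp_rot: [-0.221, 0.975, 0.0, 0.001]
force: [-0.4, -0.6, -1.2]
width: 0.075
gripper_force: 58.9
```

Request:
drive_tool(
  deltas=[
    [0.1, 0.9, 0, 0, 0, 0, 4],
    [0.1, 0.9, 0, 0, 0, 0, 4],
    [0.1, 0.9, 0, 0, 0, 0, 4],
    [0.1, 0.9, 0, 0, 0, 0, 4],
    [0.1, 0.9, 0, 0, 0, 0, 4],
    [0.1, 0.9, 0, 0, 0, 0, 4],
    [0.1, 0.9, 0, 0, 0, 0, 4],
    [0.1, 0.9, 0, 0, 0, 0, 4],
    [0.1, 0.8, 0, 0, 0, 0, 4],
    [0, 0, 0, 0, 0, 0, 4],
  ],
)

```text
t: 19.58
tcp_pos: [0.41, 0.226, 0.1023]
tcp_rot: [-0.226, 0.974, 0.001, 0.001]
force: [0.3, 0.6, -1.4]
width: 0.069
gripper_force: 59.0
```

Run:
```python
from h import *
from workcell import manip
p,d=manip.grab_frame('wrist'); q,_=manip.grab_frame('scene'); o=manip.get_obs(); print(o['tcp_pos'],o['tcp_rot'],o['t'])
cv2.imwrite('pics/s3.png',np.hstack([cv2.resize(p,(400,300)),cv2.resize(q[180:300,180:340],(400,300))]))
```

```text
[0.41159956 0.22305975 0.10216265] [-2.23272122e-01  9.74755585e-01  5.05757481e-04  9.23115913e-04] 19.675
```

View pics/s3.png

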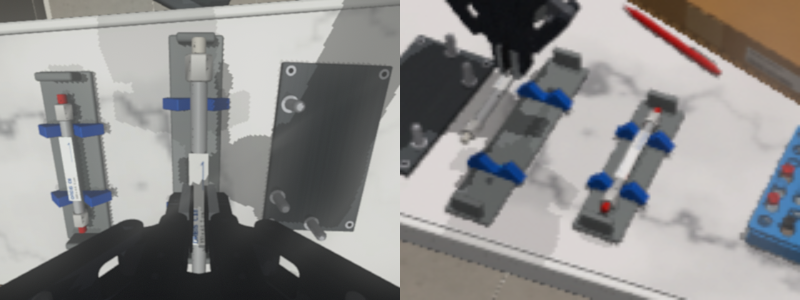

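The column is held in line with the long cradle: end nut at (198,65), saddles at (195,103). I'll lower it carefully.

Request:
drive_tool(
  deltas=[
    [0, 0, 0.7, 0, 0, 0, 4],
    [0, 0, 0.6, 0, 0, 0, 4],
    [0, 0, 0.35, 0, 0, 0, 4],
    [0, 0, 0.2, 0, 0, 0, 4],
    [0, 0, 0, 0, 0, 0, 4],
  ],
)

```text
t: 20.3
tcp_pos: [0.4116, 0.2229, 0.0273]
tcp_rot: [-0.223, 0.975, 0.0, 0.0]
force: [0.8, -0.2, -1.4]
width: 0.072
gripper_force: 59.1
```

Request:
drive_tool(
  deltas=[
    [0, 0, 0.04, 0, 0, 0, 4],
    [0, 0, 0, 0, 0, 0, 4],
    [0, 0, 0, 0, 0, 0, 15],
    [0, 0, 0, 0, 0, 0, 25],
    [0, 0, 0, 0, 0, 0, 25],
    [0, 0, -0.5, 0, 0, 0, 30],
    [0, 0, -1, 0, 0, 0, 40],
    [0, 0, -1, 0, 0, 0, 40],
    [0, 0, -1, 0, 0, 0, 85],
    [0, 0, -1, 0, 0, 0, 85],
  ],
)

```text
t: 21.55
tcp_pos: [0.4106, 0.2225, 0.2066]
tcp_rot: [-0.223, 0.975, -0.0, -0.0]
force: [-0.3, 0.7, -0.4]
width: 0.876
gripper_force: 0.0
```

Request:
drive_tool(
  deltas=[
    [0, 0, -1, 0, 0, 0, 85],
    [0, 0, -1, 0, 0, 0, 85],
    [0, 0, 0, 0, 0, 0, 85],
  ],
)

```text
t: 21.92
tcp_pos: [0.413, 0.224, 0.2888]
tcp_rot: [-0.223, 0.975, 0.002, 0.003]
force: [-0.9, 0.7, -1.1]
width: 0.994
gripper_force: 0.0
```

```bash
python3 snap.py w4
```

```text
cam [0.348 0.192 0.42 ] axis [ 0.256  0.127 -0.958] t 21.975 tcp [0.4116 0.2233 0.2867] [-0.2231  0.9748  0.0012  0.0013] [-1.26 -0.04  0.67  1.99  0.03  1.18  1.42]
```

View pics/w4.png

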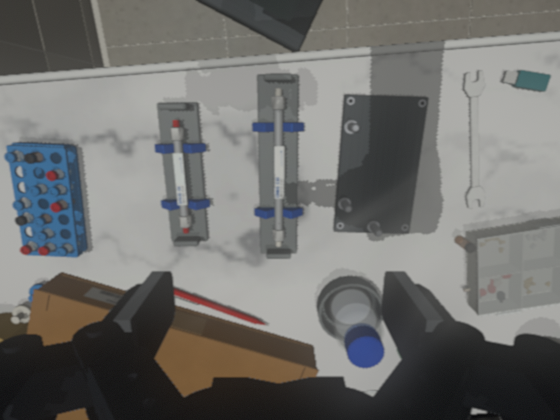

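Both columns lie in their own saddles, and the bottle stands in the holder at (352,310) with nothing left on the nest. I'll check those numerically and compute the rack moves.

Run:
```python
from h import *
p,d,K,T=load('w4'); Pm=cloud(d,K,T)*1000
def fr(Q,c,yaw):
    t=np.radians(yaw); y=np.array([np.cos(t),np.sin(t)]); x=np.array([np.sin(t),-np.cos(t)])
    q=Q[:,:2]-c; return np.c_[q@x,q@y,Q[:,2]]
for nm,c,yaw,h,(a,b,r0,r1) in (('short',(464.8,126),26.8,60,(150,210,95,250)),('long',(410.5,223.5),25.8,85,(250,305,66,262))):
    q=fr(Pm[r0:r1,a:b].reshape(-1,3),c,yaw); hsv=None
    s=q[(abs(q[:,0])<9)&(q[:,2]>16)&(abs(q[:,1])<h+10)]
    w=s[(abs(s[:,1])<h)]
    print(nm,'y range',np.percentile(s[:,1],[1,99]).round(1),'x by y',[(w[(w[:,1]>=l)&(w[:,1]<l+30),0].mean().round(1),np.percentile(w[(w[:,1]>=l)&(w[:,1]<l+30),2],90).round(1)) for l in range(-h,h-20,30)])
def R(a,b,c,e,z0,z1,nm):
    Q=Pm[c:e,a:b].reshape(-1,3); Q=Q[(Q[:,2]>z0)&(Q[:,2]<z1)]; r=cv2.minAreaRect(np.float32(Q[:,:2])); print(nm,np.round(r[0],1),np.round(r[1],1),round(r[2],1))
R(330,432,88,240,6,11,'nest');R(340,362,118,138,26,38,'p1');R(335,358,195,216,26,38,'p2');R(362,386,220,240,26,38,'pE')
```

```text
short y range [-62.8  64.5] x by y [(np.float64(-0.2), np.float64(23.1)), (np.float64(0.8), np.float64(22.4)), (np.float64(0.9), np.float64(22.4)), (np.float64(-0.0), np.float64(23.0))]
long y range [-88.4  87.6] x by y [(np.float64(0.3), np.float64(420.1)), (np.float64(-0.2), np.float64(21.9)), (np.float64(-1.1), np.float64(22.6)), (np.float64(-0.9), np.float64(22.7)), (np.float64(-0.1), np.float64(21.7))]
nest [356.9 328.4] [162.1  94.4] 24.0
p1 [330.1 275.5] [9.5 8.7] 27.7
p2 [411.7 311.8] [8.9 9.8] 61.6
pE [421.7 357.7] [8.3 9. ] 75.6
```

Request:
drive_tool(
  deltas=[
    [0, 0, 0, 0, 0, 0.29, 85],
    [-0.17, -0.96, 0, 0, 0, 0, 85],
    [-0.17, -0.96, 0, 0, 0, 0, 85],
    [-0.17, -0.96, 0, 0, 0, 0, 85],
    [-0.17, -0.96, 0, 0, 0, 0, 85],
    [-0.17, -0.96, 0, 0, 0, 0, 85],
    [-0.17, -0.96, 0, 0, 0, 0, 85],
    [-0.17, -0.96, 0, 0, 0, 0, 85],
    [0, 0, 1, 0, 0, 0, 85],
    [0, 0, 1, 0, 0, 0, 85],
  ],
)

```text
t: 23.22
tcp_pos: [0.5585, -0.0074, 0.203]
tcp_rot: [-0.197, 0.98, -0.0, -0.001]
force: [0.1, 0.9, 0.0]
width: 0.99
gripper_force: 0.0
```

Request:
drive_tool(
  deltas=[
    [0, 0, 1, 0, 0, 0, 85],
    [0, 0, 1, 0, 0, 0, 85],
    [0, 0, 1, 0, 0, 0, 85],
    [0, 0, 0.6, 0, 0, 0, 85],
    [0, 0, 0, 0, 0, 0, 85],
  ],
)

```text
t: 23.85
tcp_pos: [0.5554, -0.0068, 0.0579]
tcp_rot: [-0.198, 0.98, -0.0, -0.004]
force: [-0.0, 0.2, 0.4]
width: 0.994
gripper_force: 0.0
```

Run:
```python
from h import *
from workcell import manip
p,d=manip.grab_frame('wrist'); q,_=manip.grab_frame('scene'); o=manip.get_obs(); print(o['tcp_pos'],o['tcp_rot'],o['t'])
cv2.imwrite('pics/s4.png',np.hstack([cv2.resize(p,(400,300)),cv2.resize(q[180:300,260:420],(400,300))]))
```

```text
[ 0.55865014 -0.00680241  0.06102941] [-1.98081006e-01  9.80185308e-01 -3.46064198e-04 -7.46035474e-04] 23.95
```

View pics/s4.png

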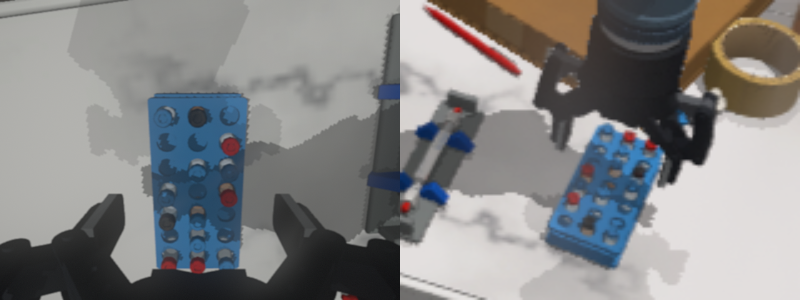

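The rack (x 149–243, centre 196) is centred between the fingers (105 to 290). Descending and gripping.

Request:
drive_tool(
  deltas=[
    [-0.02, 0, 0.6, 0, 0, 0, 85],
    [0, 0, 0.4, 0, 0, 0, 85],
    [0, 0, 0.2, 0, 0, 0, 85],
    [0, 0, 0, 0, 0, 0, 72],
    [0, 0, 0, 0, 0, 0, 55],
    [0, 0, 0, 0, 0, 0, 55],
    [0, 0, 0, 0, 0, 0, 55],
  ],
)

```text
t: 24.82
tcp_pos: [0.5608, -0.0062, 0.0144]
tcp_rot: [-0.198, 0.98, -0.0, 0.001]
force: [-0.8, -0.1, 6.0]
width: 0.755
gripper_force: 66.2
```

Request:
drive_tool(
  deltas=[
    [0, 0, -0.4, 0, 0, 0, 55],
    [0, 0, -0.8, 0, 0, -0.1, 55],
    [0, 0, -0.8, 0, 0, 0, 55],
    [0.07, 0.5, 0, 0, 0, 0, 55],
    [0.14, 0.9, 0, 0, 0, 0, 55],
    [0.14, 0.9, 0, 0, 0, 0, 55],
    [0.14, 0.9, 0, 0, 0, 0, 55],
    [0.14, 0.9, 0, 0, 0, 0, 55],
    [0.14, 0.9, 0, 0, 0, 0, 55],
    [0.14, 0.9, 0, 0, 0, 0, 55],
  ],
)

```text
t: 26.08
tcp_pos: [0.4302, 0.1961, 0.0939]
tcp_rot: [-0.207, 0.978, 0.0, 0.0]
force: [0.2, 0.9, -1.1]
width: 0.749
gripper_force: 66.6
```

Request:
drive_tool(
  deltas=[
    [0.14, 0.9, 0, 0, 0, 0, 55],
    [0.14, 0.9, 0, 0, 0, 0, 55],
    [0.14, 0.9, 0, 0, 0, 0, 55],
    [0.14, 0.9, 0, 0, 0, 0, 55],
    [0.05, 0.4, 0, 0, 0, 0, 55],
    [0, 0, 0, 0, 0, 0, 55],
    [0, 0, 0, 0, 0, 0, 55],
  ],
)

```text
t: 26.95
tcp_pos: [0.345, 0.3299, 0.0935]
tcp_rot: [-0.206, 0.979, -0.0, 0.0]
force: [0.9, 0.1, -2.0]
width: 0.751
gripper_force: 66.6
```

Run:
```python
from h import *
from workcell import manip
p,d=manip.grab_frame('wrist'); q,_=manip.grab_frame('scene'); o=manip.get_obs(); print(o['tcp_pos'],o['tcp_rot'],o['t'],o['width'])
cv2.imwrite('pics/s5.png',np.hstack([cv2.resize(p,(400,300)),cv2.resize(q[150:270,120:280],(400,300))]))
```

```text
[0.34507112 0.32980457 0.09349536] [-2.05359004e-01  9.78686660e-01 -3.15830620e-04  4.17531817e-05] 27.05 0.7453474832994118
```

View pics/s5.png

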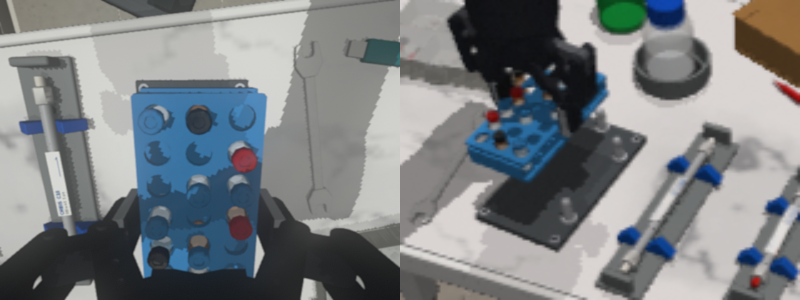

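The rack hangs level over the nest, about 5 mm short of the side pins and 9 mm short of the end pin. Lowering it onto the plate.

Request:
drive_tool(
  deltas=[
    [0, 0, 0.7, 0, 0, 0, 55],
    [0, 0, 0.6, 0, 0, 0, 55],
    [0, 0, 0.3, 0, 0, 0, 55],
    [0, 0, 0.15, 0, 0, 0, 55],
    [0, 0, 0, 0, 0, 0, 55],
  ],
)

```text
t: 27.68
tcp_pos: [0.3445, 0.3314, 0.0236]
tcp_rot: [-0.207, 0.978, -0.0, 0.0]
force: [0.0, 0.3, -0.9]
width: 0.752
gripper_force: 66.6
```

Request:
drive_tool(
  deltas=[
    [0, 0, 0.03, 0, 0, 0, 55],
    [0, 0, 0, 0, 0, 0, 55],
  ],
)

```text
t: 27.92
tcp_pos: [0.3443, 0.332, 0.0228]
tcp_rot: [-0.207, 0.978, 0.0, 0.0]
force: [0.7, 0.7, -1.9]
width: 0.755
gripper_force: 66.6
```

Request:
drive_tool(
  deltas=[
    [0, -0.05, 0, 0, 0, 0, 55],
    [0, -0.04, 0, 0, 0, 0, 55],
    [0, 0, 0, 0, 0, 0, 55],
  ],
)

```text
t: 28.3
tcp_pos: [0.3457, 0.328, 0.0225]
tcp_rot: [-0.207, 0.978, 0.0, 0.0]
force: [-1.2, -0.4, 0.8]
width: 0.744
gripper_force: 66.7
```

Request:
drive_tool(
  deltas=[
    [0, -0.05, 0, 0, 0, 0, 55],
    [0, -0.03, 0, 0, 0, 0, 55],
    [0, 0, 0, 0, 0, 0, 55],
  ],
)

```text
t: 28.68
tcp_pos: [0.347, 0.3256, 0.0224]
tcp_rot: [-0.207, 0.978, 0.0, 0.0]
force: [0.6, 0.3, 0.9]
width: 0.748
gripper_force: 66.8
```

Request:
drive_tool(
  deltas=[
    [-0.08, 0, 0, 0, 0, 0, 55],
    [-0.06, 0, 0, 0, 0, 0, 55],
    [0, 0, 0, 0, 0, 0, 55],
  ],
)

```text
t: 29.05
tcp_pos: [0.352, 0.3279, 0.0224]
tcp_rot: [-0.207, 0.978, 0.0, -0.0]
force: [-1.1, -0.1, 4.2]
width: 0.747
gripper_force: 67.0
```

Request:
drive_tool(
  deltas=[
    [-0.04, 0, 0, 0, 0, 0, 55],
    [-0.03, 0, 0, 0, 0, 0, 55],
    [0, 0, 0, 0, 0, 0, 55],
  ],
)

```text
t: 29.42
tcp_pos: [0.3541, 0.3288, 0.0224]
tcp_rot: [-0.207, 0.978, 0.0, -0.0]
force: [-2.2, 0.8, 5.3]
width: 0.747
gripper_force: 67.1
```

Request:
drive_tool(
  deltas=[
    [0, -0.03, 0, 0, 0, 0, 55],
    [0, -0.02, 0, 0, 0, 0, 55],
    [0, 0, 0, 0, 0, 0, 55],
  ],
)

```text
t: 29.8
tcp_pos: [0.3544, 0.3286, 0.0224]
tcp_rot: [-0.208, 0.978, 0.001, -0.0]
force: [-3.7, 3.5, 4.1]
width: 0.743
gripper_force: 67.0
```

Request:
drive_tool(
  deltas=[
    [-0.03, 0, 0, 0, 0, 0, 55],
    [-0.03, 0, 0, 0, 0, 0, 55],
    [0, 0, 0, 0, 0, 0, 55],
  ],
)

```text
t: 30.18
tcp_pos: [0.3547, 0.3287, 0.0224]
tcp_rot: [-0.208, 0.978, 0.001, -0.003]
force: [-7.9, 1.0, 10.6]
width: 0.752
gripper_force: 67.5
```

Request:
drive_tool(
  deltas=[
    [0, -0.03, 0, 0, 0, 0, 55],
    [0, -0.02, 0, 0, 0, 0, 55],
    [0, 0, 0, 0, 0, 0, 55],
  ],
)

```text
t: 30.55
tcp_pos: [0.3547, 0.3286, 0.0224]
tcp_rot: [-0.208, 0.978, 0.002, -0.003]
force: [-9.7, 3.2, 9.5]
width: 0.745
gripper_force: 67.4
```

The rack has stopped against both side pins and the end pin: the force rises without any motion. Releasing and retracting.

Request:
drive_tool(
  deltas=[
    [0, 0, 0, 0, 0, 0, 70],
    [0, 0, 0, 0, 0, 0, 80],
    [0, 0, 0, 0, 0, 0, 85],
    [0, 0, 0, 0, 0, 0, 85],
    [0, 0, -0.5, 0, 0, 0, 85],
    [0, 0, -1, 0, 0, 0, 85],
    [0, 0, -1, 0, 0, 0, 85],
    [0, 0, -1, 0, 0, 0, 85],
    [0, 0, -1, 0, 0, 0, 85],
    [0, 0, -1, 0, 0, 0, 85],
  ],
)

```text
t: 31.8
tcp_pos: [0.3586, 0.3252, 0.2432]
tcp_rot: [-0.206, 0.978, -0.0, -0.0]
force: [-0.4, 0.5, 0.5]
width: 0.993
gripper_force: 0.0
```

Request:
drive_tool(
  deltas=[
    [0, 0, -1, 0, 0, 0, 85],
    [0, -0.8, -0.5, 0, 0, 0, 85],
    [0, 0, 0, 0, 0, 0, 85],
    [0, 0, 0, 0, 0, 0, 85],
  ],
)

```text
t: 32.3
tcp_pos: [0.3708, 0.2965, 0.3016]
tcp_rot: [-0.207, 0.978, 0.0, -0.001]
force: [-0.1, 0.4, 0.6]
width: 0.996
gripper_force: 0.0
```

```bash
python3 snap.py w5
python3 - <<'E'
from h import *
p,d,K,T=load('w5'); Pm=cloud(d,K,T)*1000
hsv=cv2.cvtColor(p,cv2.COLOR_BGR2HSV); bl=cv2.inRange(hsv,(95,110,40),(130,255,255))>0
near=(np.hypot(Pm[...,0]-355,Pm[...,1]-328)<85)&bl
for z0,z1 in ((29,34),(10,15)):
    Q=Pm[near&(Pm[...,2]>z0)&(Pm[...,2]<z1)]; print(len(Q),cv2.minAreaRect(np.float32(Q[:,:2])))
Q=Pm[near&(Pm[...,2]>29)&(Pm[...,2]<34)]; print('plane',np.linalg.lstsq(np.c_[Q[:,:2]-[355,328],np.ones(len(Q))],Q[:,2],rcond=None)[0].round(4))
cap=Pm[(hsv[...,0]>100)&bl&(Pm[...,2]>95)&(Pm[...,2]<115)&(np.hypot(Pm[...,0]-530,Pm[...,1]-384)<40)]; print('cap',len(cap),cap.mean(0) if len(cap) else '')
E
```

```text
cam [0.306 0.268 0.433] axis [ 0.254  0.113 -0.961] t 32.35 tcp [0.3704 0.2968 0.3013] [-2.071e-01  9.783e-01 -4.000e-04 -7.000e-04] [-1.71 -0.07  0.93  1.97  0.06  1.22  1.19]
3936 ((354.540771484375, 328.8271179199219), (133.02188110351562, 64.67371368408203), 23.952425003051758)
771 ((354.9515686035156, 333.7306213378906), (121.99842071533203, 63.8526496887207), 23.70285987854004)
plane [1.20000e-03 6.00000e-04 3.20829e+01]
cap 824 [526.60808064 381.506967   107.87966223]
```

View pics/w5.png

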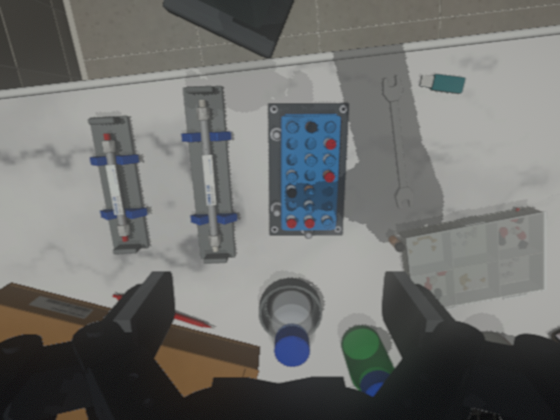

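The view shows the rack flat on the nest at (309,172), with a flat top at 32.1 mm (tilt about 0.1°). It measures within about 1 mm of home at a yaw of 23.9°. The columns are in their cradles, and the bottle is upright in the holder at (291,315) with its cap top at 108 mm. Handing in.

```bash
python3 -c "
from workcell import manip
print(manip.sign_off())"
```

```text
the job is handed in; nothing more can be done
None
```

I handed the job in at about 32 s: by my last camera check the bottle stands upright in its holder, each column lies in its own cradle, and the rack sits flat on the nest against all three pins. The sign-off returned no verdict.

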